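Clamp the battery board in its jig

ROBOT

A 6-joint arm with a two-finger parallel gripper is mounted at the origin on a cart in front of the work surface, level with it; the furniture and walls round the work are solid. World frame = base frame: x ahead of the robot, y to its left, z up, the work surface at z = 0. Lengths are in m, angles in rad, forces in N, time in s.
With the tool pointing down it reaches from about 0.425 to 0.95 m from the base axis. Payload 3.5 kg.
Tool frame: the origin (TCP) lies midway between the tips of the shut fingers; the grasp point (between the pads) lies behind it (manip.hold_point_z is the z of the grasp point in the tool frame, in m); z points along the fingers, y is the line along which they close (so a half turn about z gives the same grasp; the last joint's range is limited). The gripper opens to 85 mm and grips with 20 to 120 N. Pads are 22 mm wide; open, the fingers measure 114 mm over their backs; the gripper's body (76 mm by 85 mm) begins 54 mm behind the grasp point. The pads swing forward as they close: fully open they stand 13 mm farther back than shut.
Start: joints at [-1.404, 0.286, 1.577, -0, 1.279, -0.15], TCP at [0.21, -0.641, 0.196] pointing down, gripper open.
Joint ranges: [-2.77, 2.77], [-0.9, 2.22], [0.21, 2.48], [-1.53, 4.67], [0.24, 2.81], [-2.84, 2.84]. Speed limits (rad/s): [2.79, 2.79, 3.14, 3.14, 3.14, 3.14].

INTERFACE

Orientations are given as a rotation vector (axis times angle).
In Python, from rig import manip gives the robot as it stands.
- The arm moves only by the tool drive_tool, never from a script. Its argument "rows" is a list of rows, each an object with "linear": the shift along the tool's x, y, z in units of 50 mm (1.0 is 50 mm), a list of three; "twist": the turn, a rotation vector about the tool's x, y, z in units of 10 degrees (1.0 is 10 degrees), a list of three. In form: [{"linear": [dx, dy, dz], "twist": [wx, wy, wz]}, ...]. A call has 1 to 5 rows; each row shifts and turns the commanded pose from where the row before left it, along the tool's axes as they then stand; what a row does not reach is not made up. A row lasts 1/8 s, in which the tool goes at most 62.5 mm and 10.7 degrees, less where a joint would pass 70% of its speed; a pose out of reach is approached as far as the arm can. A call is refused whole if a number of a shift passes 1 or a number of a turn 1, either way. A call with a gripper value outside its range is refused whole. "fingers" is the finger opening in mm, from 0 to 85.4, set as the call begins (left out, the last holds). The fingers move at their own pace and stop on an object; the grip force is fixed at half the most. Time passes only in rows, so rows that do not move let the fingers close. It gives the time, the measured TCP pose, the force, the opening and the grip force at its end, in the units of the state.
- manip.get_state(): the state, without advancing time (a new reading comes with each control period).
- manip.camera(name): name is "scene" or "top" or "wrist"; returns the picture (400x640x3 uint8, blue, green, red); there is no depth.
- manip.calibration(name): a dict with "fx", "fy", "cx", "cy" (pixels), "rvec" (rotation vector, rad) and "tvec" (3), from world to camera coordinates, as OpenCV has them. Camera axes: x right, y down, z forward; pixel columns grow to the right and rows downward; lengths in m; the calibration is good to about 2 mm. The wrist camera is an equidistant fisheye: a pixel r from the principal point sees the ray r / f radians off the axis. A picture is of the moment at which its call begins: read the wrist's pose just before it. calibration takes no time and is no camera call; for the wrist camera it gives the pose at the moment of the call.
- manip.sign_off(): hands the job in; it is judged then, once.
The state is a dict: "t": time; "joint_positions": joint angles; "qvel": joint speeds; "effort": joint torques, N m; "eef_pos": TCP position; "tool_rot": TCP orientation; "wrist_force": force on the tool from outside, world axes, zero at the start; "wrist_torque": the same for the moment, N m; "gripper_width": opening from 0.0 (shut) to 1.0 (fully open); "grip_force": force on a finger pad.
Only numpy, scipy, OpenCV 4.12 (cv2) and the standard library are available. Lean on these libraries where they do the work, as an engineer would, in place of code of your own. Each camera call takes 0.05 s, during which the arm holds its last target. There are 200 camera calls.

TASK

The small circuit board lies in the clamping jig: push the jig's swing strap round with the outside of a finger until it lies fully over the board against its stop, and only then push the cam lever all the way down to lock it. Only push, and pick nothing up: the board stays lying in its nest and the spool, jar and checker beside the jig stay where they are.

Things in the scene. Friction and masses are not known exactly. Their poses are not given: they have to be found in the camera images.
- jig: Fixed clamping jig: grey metal plate 110 (x) x 200 (y) x 10 mm. Origin on the table under the centre of the board's nest; the plate spans y = -105 to +95 mm. At y = +70 mm the round strap pivot boss; at y = -85 mm, x = +13 to +35 mm, an upright post, 80 mm high, with the cam lever's pin (pointing to -x). The nest is a ring of low rails up to z = 18 mm.
- strap_bar (a joint): Swing angle a of the steel strap about the upright strap pivot: 0 = fully over the board (end stop), at most 1.9 rad (open). In the jig's frame it points from the pivot along (-sin a, -cos a): at 0 along -y, at 1.57 along -x; to close it, push the flank that faces -x when nearly closed. Stays where left; takes about 0.5 N at 100 mm radius.
- strap_pivot (a point): Centre of the strap's pivot at the height of the strap's top: (0, 70, 56) mm in the jig's frame. The strap is a bar 24 mm wide and 168 mm long from here to its end, its underside 42 mm and its top 56 mm above the table. A rubber foot, 16 mm across, hangs under it 70 mm from the pivot, to 24 mm above the table, just over the board's top.
- strap_end (a point): Centre of the strap's free end, at half its thickness (49 mm above the table).
- lever_arm (a joint): Angle of the cam lever above level: 0 = fully down (end stop, level), at most 0.95 rad. It turns about a pin along the jig's x; the handle points to the jig's -y and comes down away from the strap. Stays where left; takes about 4 N at 45 mm from the pin.
- lever_pivot (a point): Centre of the cam lever on its pin: (0, -85, 68.5) mm in the jig's frame.
- lever_end (a point): End of the cam lever's handle, 88 mm from the pin. The black handle is 20 mm wide (along the jig's x), 11 mm thick, its middle 2 mm above the line from the pin when level; it covers 43 to 88 mm from the pin, a 12 mm wide, 8 mm thick shank the rest.
- board: Loose green circuit board with parts on it, 38 x 62 x 12 mm, lying in the nest, long side along the jig's y (its own frame is turned -18 degrees from the jig's); origin at the centre of its underside, 10 mm above the table; its parts reach up to 22 mm.
- solder_spool: Bystander: spool of solder, 53 mm across, 40 mm high, standing on the table on the jig's +x side; origin at the centre of its underside.
- lug_jar: Bystander: small jar with a lid, 47 mm across, 52 mm high, standing on the table on the jig's +x side; origin at the centre of its underside.
- cell_checker: Bystander: box-shaped hand checker, 45 x 77 x 26 mm, lying on the table on the jig's -x, -y side; origin at the centre of its underside.
Not all that is in view belongs to the job. What is shaped like the board but brown or turquoise is not meant.

How it is judged:
On the way, in this order (a step that is already met when the one before it is completed fails the run):
1. the strap is fully over the board while the cam lever is still up (value of joint strap_bar below 0.06 rad and value of joint lever_arm above 0.4 rad), for 0.1 s.
2. the cam lever is fully down with the strap over the board (value of joint lever_arm below 0.08 rad and value of joint strap_bar below 0.06 rad), for 0.2 s.
At the end, for the whole second after the job is handed in: Strap within 0.06 rad of its stop, cam lever within 0.08 rad of level, the board at rest in its nest (within 5 mm of the nest's centre, not raised more than 4 mm) (all of step 2 and linear speed of board below 0.02 m/s and x of board in the frame of jig between -0.005 and 0.005 m and y of board in the frame of jig between -0.005 and 0.005 m and z of board in the frame of jig below 0.014 m); the robot touches nothing.
It fails at once if the cam lever is pushed down before the strap is over the board (value of joint lever_arm below 0.4 rad and value of joint strap_bar above 0.15 rad).
It fails at once if the board is lifted out of its nest (z of board in the frame of jig above 0.02 m).
It fails at once if the solder spool is moved by more than 2 cm, lifted or tipped (distance of solder_spool from where it was at the start of the episode above 0.02 m or angle between solder_spool's own z axis and vertical above 0.3 rad).
It fails at once if the lug jar is moved by more than 2 cm, lifted or tipped (distance of lug_jar from where it was at the start of the episode above 0.02 m or angle between lug_jar's own z axis and vertical above 0.3 rad).
It fails at once if the cell checker is moved by more than 2 cm, lifted or tipped (distance of cell_checker from where it was at the start of the episode above 0.02 m or angle between cell_checker's own z axis and vertical above 0.3 rad).
It also fails if it takes over 51 s, if anything falls off the work surface, if the arm or the gripper's body presses on something with over 40 N, if the wrist force passes 120 N, or if a joint passes its speed limit or range.

## Working session

There is one attempt and no reset: what is moved stays moved. The work goes in short steps, Python scripts to look and compute and a tool call to move; the robot and the scene stay as the last step left them, time stands still between calls to the robot, and variables do not carry over. Pictures are saved under pics/ and viewed, at most 10 in all, crops included, and the job is handed in when it is done.

Besides the shell and the picture viewer there is one more tool, called after ">>>" as name(argument=value, ...), one argument or row to a line, values as JSON. drive_tool: Moves the arm, as the interface text tells. Its arguments: {"type":"object","properties":{"rows":{"type":"array","items":{"type":"object","properties":{"linear":{"type":"array","items":{"type":"number"}},"twist":{"type":"array","items":{"type":"number"}}}}},"fingers":{"type":"number"}},"required":["rows"]}

```bash
mkdir -p pics
python3 - <<'E'
from rig import manip
import cv2
for n in("scene","top"):
    cv2.imwrite(f"pics/{n}0.png",manip.camera(n)); print(n,manip.calibration(n))
s=manip.get_state(); print(s["t"],s["eef_pos"],s["tool_rot"],manip.hold_point_z)
E
```

```text
scene {'fx': 393.96930805760456, 'fy': 393.96930805760456, 'cx': 318.108694968976, 'cy': 192.1983446274025, 'rvec': array([ 1.07605464, -2.47323457,  0.91543931]), 'tvec': array([0.4343294 , 0.3205039 , 0.67019569])}
top {'fx': 449.07250209984807, 'fy': 449.07250209984807, 'cx': 325.057631770856, 'cy': 201.27092075698317, 'rvec': array([ 2.14234451, -2.18996419,  0.08223276]), 'tvec': array([0.08547845, 0.54584697, 0.8702643 ])}
0.1 [ 0.21023446 -0.64072098  0.19466609] [-3.10011014e+00 -4.95377491e-01  4.74227431e-05] -0.0187
```

View pics/scene0.png

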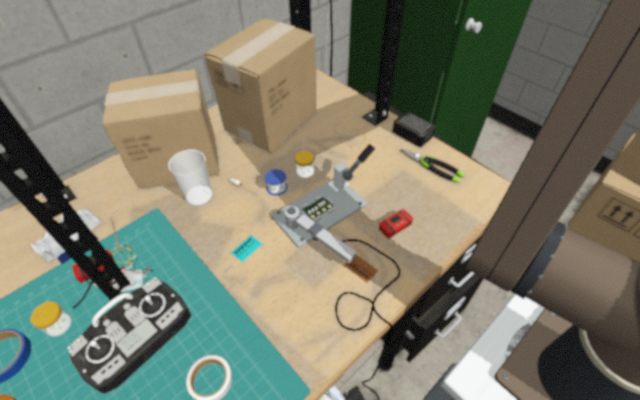

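View pics/top0.png

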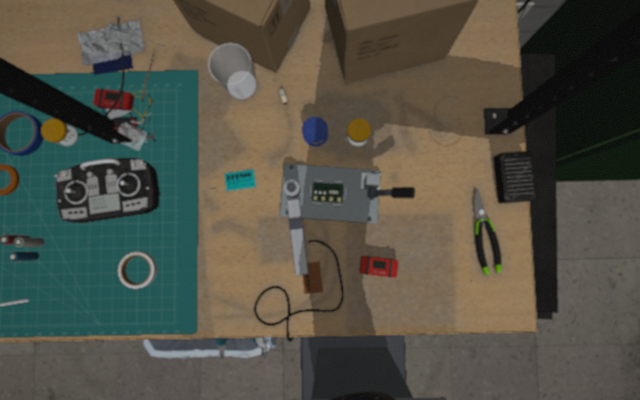

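The top view shows the jig at about (335,190), with the pivot boss at (292,187), the strap pointing down to its end at (300,272), and the lever handle tip at (413,193). The green board is at (328,192). Lookalikes are the turquoise one at (240,180) and the brown one at (313,277). The jar is at (358,130), the spool at (315,130) and the checker at (379,266). I'll check these in a close crop.

Run:
```python
import cv2
im=cv2.imread("pics/top0.png")[110:300,260:430]
cv2.imwrite("pics/topc.png",cv2.resize(im,None,fx=3.1,fy=3.1,interpolation=cv2.INTER_CUBIC))
```

```text
(no output)
```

View pics/topc.png

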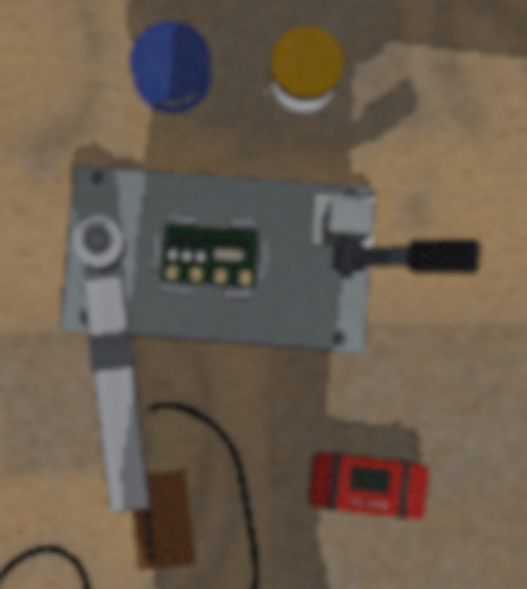

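```bash
cat > h.py <<'E'
import numpy as np,cv2
from rig import manip
from scipy.spatial.transform import Rotation as R
def ray(cam,px,z):
    c=manip.calibration(cam); M=cv2.Rodrigues(c["rvec"])[0]
    o=-M.T@c["tvec"]; d=M.T@np.array([(px[0]-c["cx"])/c["fx"],(px[1]-c["cy"])/c["fy"],1])
    return o+d*(z-o[2])/d[2]
def crop(p): return (p[0]/3.1+260-.3,p[1]/3.1+110-.3)
E
python3 - <<'E'
from h import *
P=np.array([ray("top",crop(p),.01)[:2] for p in[(75,167),(374,187),(361,351),(63,329)]])
J=np.array([(55,95),(55,-105),(-55,-105),(-55,95)])/1000
Jc=J-J.mean(0);Pc=P-P.mean(0)
th=np.arctan2((Jc[:,0]*Pc[:,1]-Jc[:,1]*Pc[:,0]).sum(),(Jc*Pc).sum())
A=np.array([[np.cos(th),-np.sin(th)],[np.sin(th),np.cos(th)]])
t=P.mean(0)-A@J.mean(0)
print("th",np.degrees(th),"t",t,"res",(P-J@A.T-t)*1000)
for n,p,z in[("boss",(99,240),.058),("send",(128,508),.056),("ltip",(478,255),.125),("spool",(171,65),.04),("jar",(308,62),.052),("chk",(369,486),.026),("board",(211,255),.02),("brown",(165,520),.01)]:
    w=ray("top",crop(p),z); print(n,w.round(4),"jig",(A.T@(w[:2]-t)).round(4))
print("lever from pin",(A@np.array([0,-.085])+t))
c=manip.calibration("top");print(-cv2.Rodrigues(c["rvec"])[0].T@c["tvec"])
s=manip.get_state();print(R.from_rotvec(s["tool_rot"]).as_matrix().round(3))
E
```

```text
th -5.431619531620854 t [0.56633434 0.06829042] res [[-1.47493011 -1.20226455]
 [-0.64799655  1.02488276]
 [ 1.19757928  2.56140556]
 [ 0.92534737 -2.38402378]]
boss [0.5735 0.1369 0.058 ] jig [0.0007 0.069 ]
send [0.4078 0.1217 0.056 ] jig [-0.1629  0.0381]
ltip [ 0.5514 -0.0858  0.125 ] jig [-0.0003 -0.1548]
spool [0.6881 0.0906 0.04  ] jig [0.1191 0.0337]
jar [0.6848 0.0033 0.052 ] jig [ 0.124  -0.0535]
chk [ 0.4165 -0.0293  0.026 ] jig [-0.1399 -0.1113]
board [0.5668 0.0677 0.02  ] jig [ 0.0006 -0.0005]
brown [0.3966 0.1012 0.01  ] jig [-0.1721  0.0167]
lever from pin [ 0.55828843 -0.01632792]
[0.46482809 0.05964791 0.91814617]
[[ 0.95   0.312 -0.   ]
 [ 0.312 -0.95   0.002]
 [ 0.    -0.002 -1.   ]]
```

>>> drive_tool(
  fingers=0,
  rows=[
    {"linear": [1, -0.6, 0]},
    {"linear": [1, -0.6, 0]},
    {"linear": [1, -0.6, 0]},
    {"linear": [1, -0.6, 0]},
    {"linear": [1, -0.6, 0]},
  ],
)

```text
invalid input
```

>>> drive_tool(
  rows=[
    {"linear": [0.6, -1, 0]},
    {"linear": [0.6, -1, 0]},
    {"linear": [0.6, -1, 0]},
    {"linear": [0.6, -1, 0]},
    {"linear": [0.6, -1, 0]},
  ],
)

```text
invalid input
```

>>> drive_tool(
  rows=[
    {"linear": [0.4, -1, 0]},
    {"linear": [0.4, -1, 0]},
    {"linear": [0.4, -1, 0]},
    {"linear": [0.4, -1, 0]},
    {"linear": [0.4, -1, 0]},
  ],
)

```text
invalid input
```

Each row needs both keys.

>>> drive_tool(
  fingers=0,
  rows=[
    {"linear": [1, -0.6, 0], "twist": [0, 0, 0]},
    {"linear": [1, -0.6, 0], "twist": [0, 0, 0]},
    {"linear": [1, -0.6, 0], "twist": [0, 0, 0]},
    {"linear": [1, -0.6, 0], "twist": [0, 0, 0]},
    {"linear": [1, -0.6, 0], "twist": [0, 0, 0]},
  ],
)

```text
t: 0.72
eef_pos: [0.4019, -0.4191, 0.1954]
tool_rot: [-3.102, -0.495, 0.0]
wrist_force: [0.4, -0.1, -0.2]
gripper_width: -0.001
grip_force: 0.0
```

>>> drive_tool(
  rows=[
    {"linear": [0.6, -1, 0], "twist": [0, 0, 0]},
    {"linear": [0.6, -1, 0], "twist": [0, 0, 0]},
    {"linear": [0.6, -1, 0], "twist": [0, 0, 0]},
    {"linear": [0.6, -1, 0], "twist": [0, 0, 0]},
    {"linear": [0.6, -1, 0], "twist": [0, 0, 0]},
  ],
)

```text
t: 1.35
eef_pos: [0.4656, -0.1347, 0.1956]
tool_rot: [-3.102, -0.495, 0.0]
wrist_force: [0.0, 0.3, -0.6]
gripper_width: 0.002
grip_force: 0.0
```

>>> drive_tool(
  rows=[
    {"linear": [0.34, -1, 0], "twist": [0, 0, 0]},
    {"linear": [0.34, -1, 0], "twist": [0, 0, 0]},
    {"linear": [0.34, -1, 0], "twist": [0, 0, 0]},
    {"linear": [0.34, -1, 0], "twist": [0, 0, 0]},
    {"linear": [0.34, -1, 0], "twist": [0, 0, 0]},
  ],
)

```text
t: 1.98
eef_pos: [0.4682, 0.1291, 0.1956]
tool_rot: [3.102, 0.496, -0.0]
wrist_force: [0.8, -0.2, 0.1]
gripper_width: -0.001
grip_force: 0.0
```

>>> drive_tool(
  rows=[
    {"linear": [0.34, -1, 0], "twist": [0, 0, 0.6]},
    {"linear": [0, 0, 0.8], "twist": [0, 0, 0.6]},
    {"linear": [0, 0, 0.8], "twist": [0, 0, 0]},
    {"linear": [0, 0, 0.8], "twist": [0, 0, 0]},
    {"linear": [0, 0, 0], "twist": [0, 0, 0]},
  ],
)

```text
t: 2.6
eef_pos: [0.4657, 0.1796, 0.0722]
tool_rot: [3.136, 0.169, -0.014]
wrist_force: [0.6, -0.4, 0.5]
gripper_width: 0.003
grip_force: 0.0
```

Run:
```python
from h import *
im=manip.camera("top")[90:290,230:430]
cv2.imwrite("pics/topd.png",cv2.resize(im,None,fx=3,fy=3,interpolation=cv2.INTER_CUBIC))
s=manip.get_state();print(s["eef_pos"],s["joint_positions"])
```

```text
[0.46795723 0.17995663 0.07477943] [1.64472924e-01 4.36228689e-02 2.09106711e+00 3.44828604e-05
 1.01065230e+00 1.62791985e+00]
```

View pics/topd.png

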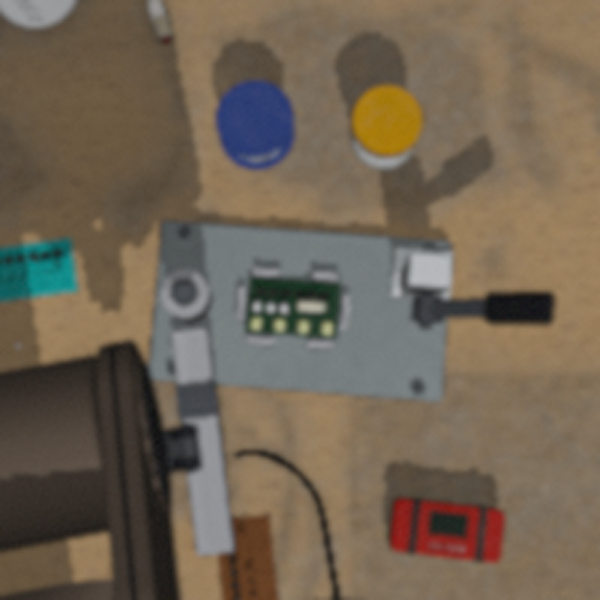

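Nothing has moved. The closed fingers are on the strap's +y flank, about 25 mm clear. The lever is still up, with its handle at (520,307). Next I lower the fingers and push around the arc.

>>> drive_tool(
  rows=[
    {"linear": [0, 0, 0.4], "twist": [0, 0, 0]},
    {"linear": [0, 0, 0.38], "twist": [0, 0, 0]},
    {"linear": [0, 0.2, 0], "twist": [0, 0, 0]},
    {"linear": [0, 0.2, 0], "twist": [0, 0, 0]},
    {"linear": [0, 0.1, 0], "twist": [0, 0, 0]},
  ],
)

```text
t: 3.28
eef_pos: [0.4733, 0.1546, 0.0386]
tool_rot: [-3.137, -0.167, -0.005]
wrist_force: [-0.0, 0.1, -0.4]
gripper_width: 0.002
grip_force: 0.0
```

>>> drive_tool(
  rows=[
    {"linear": [-0.043, 0.202, 0], "twist": [0, 0, -0.573]},
    {"linear": [-0.043, 0.202, 0], "twist": [0, 0, -0.573]},
    {"linear": [-0.043, 0.202, 0], "twist": [0, 0, -0.573]},
    {"linear": [-0.043, 0.202, 0], "twist": [0, 0, -0.573]},
    {"linear": [-0.043, 0.202, 0], "twist": [0, 0, -0.573]},
  ],
)

```text
t: 3.9
eef_pos: [0.4776, 0.1038, 0.0379]
tool_rot: [2.996, 0.944, 0.003]
wrist_force: [0.4, -0.3, 0.2]
gripper_width: 0.0
grip_force: 0.0
```

```bash
cat >> h.py <<'E'
t=np.array([.5663,.0683]);th=np.radians(-5.43);A=np.array([[np.cos(th),-np.sin(th)],[np.sin(th),np.cos(th)]])
def jig(w): return A.T@(np.asarray(w)[:2]-t)
E
python3 - <<'E'
from h import *
s=manip.get_state();j=jig(s["eef_pos"]);d=j-[0,.07]
M=R.from_rotvec(s["tool_rot"]).as_matrix();y=A.T@M[:2,1];r=np.hypot(*d)
print(s["eef_pos"],s["wrist_force"],"jig",j,"tool y jig deg",np.degrees(np.arctan2(y[1],y[0])),"a est",np.arctan2(-d[0],-d[1])-np.arcsin(.0265/r),"r",r)
im=manip.camera("top")[90:290,230:430]
cv2.imwrite("pics/tope.png",cv2.resize(im,None,fx=3,fy=3,interpolation=cv2.INTER_CUBIC))
E
```

```text
[0.47761783 0.10377191 0.03790993] [ 0.40462284 -0.25989258  0.15523589] jig [-0.09164091  0.02692078] tool y jig deg -49.60462872409759 a est 0.8665819893225615 r 0.10126142318639819
```

View pics/tope.png

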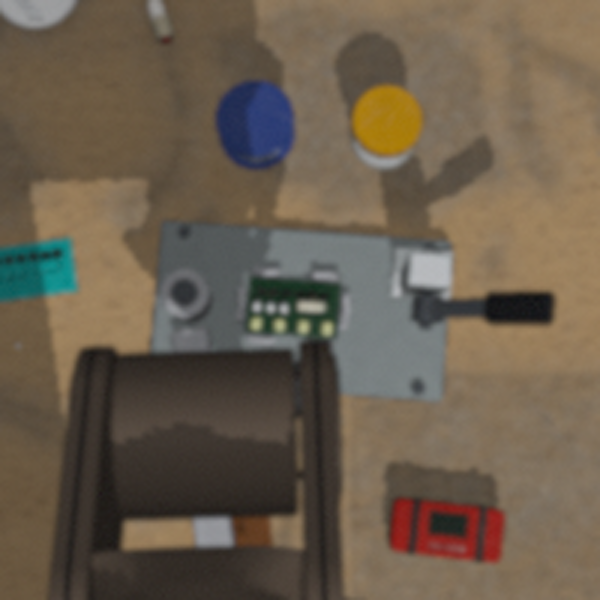

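The strap end still shows at (213,530), as if it hadn't moved, even though the finger's position should be past it. I'll look from the other cameras.

Run:
```python
from h import *
a=cv2.resize(manip.camera("scene")[130:310,230:430],None,fx=3,fy=3,interpolation=cv2.INTER_CUBIC)[:540,:]
cv2.imwrite("pics/sc1.png",a)
cv2.imwrite("pics/wr1.png",manip.camera("wrist"))
s=manip.get_state();print(s["eef_pos"],s["joint_positions"],s["effort"])
```

```text
[0.47757556 0.10395865 0.03771398] [6.32417033e-03 7.22687298e-02 2.14146774e+00 1.59557113e-04
 9.26470870e-01 9.72482366e-01] [-2.64425883e-01 -2.69341153e+01 -2.41258872e+01 -2.00602779e-02
 -1.04997892e-02 -8.56149662e-02]
```

View pics/sc1.png

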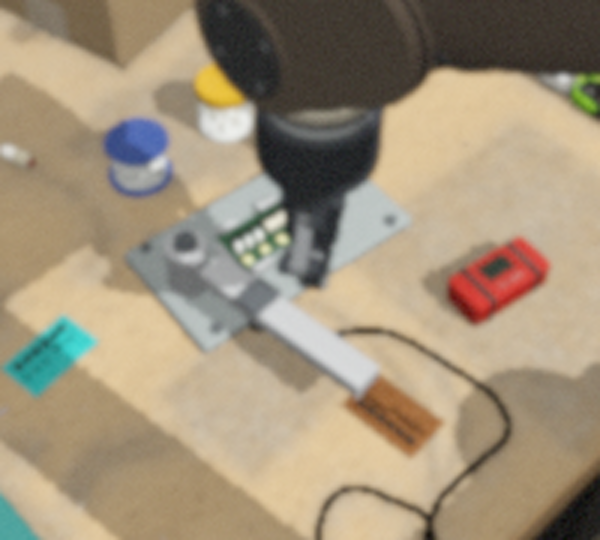

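View pics/wr1.png

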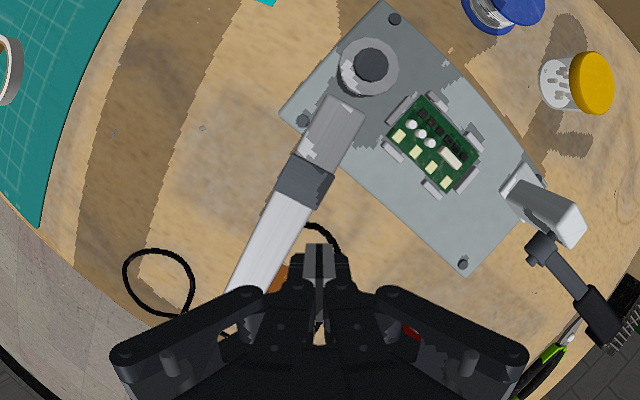

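Run:
```python
from h import *
for n,p,z in[("send",(368,378),.056),("boss",(186,240),.06),("tip",(312,280),.038),("brownc",(393,416),.006),("strap mid",(255,300),.056)]:
    w=ray("scene",(p[0]/3+230-.3,p[1]/3+130-.3),z);print(n,w,jig(w))
for n,p,z in[("send",(213,549),.056),("send@.01",(213,549),.02)]:
    w=ray("top",(p[0]/3+230-.3,p[1]/3+90-.3),z);print(n,w,jig(w))
s=manip.get_state()
for k in("scene","top"):
    c=manip.calibration(k);K=np.array([[c["fx"],0,c["cx"]],[0,c["fy"],c["cy"]],[0,0,1]])
    print(k,cv2.projectPoints(np.array([s["eef_pos"]]),c["rvec"],c["tvec"],K,None)[0].ravel())
```

```text
send [0.40658379 0.12347518 0.056     ] [-0.16422069  0.0398137 ]
boss [0.5736975  0.13774039 0.06      ] [0.00079319 0.06982881]
tip [0.49797993 0.08527318 0.038     ] [-0.06961965  0.01043191]
brownc [0.3935898 0.1085567 0.006    ] [-0.17574464  0.02373255]
strap mid [0.50328522 0.13528087 0.056     ] [-0.06907037  0.06071724]
send [0.409441   0.12221057 0.056     ] [-0.16125664  0.03882514]
send@.01 [0.40712824 0.12482295 0.02      ] [-0.16380623  0.04120695]
scene [334.0857702  233.70937525]
top [310.12431816 236.70367858]
```

Run:
```python
from h import *
s=manip.get_state();e=np.array(s["eef_pos"])
c=manip.calibration("scene");K=np.array([[c["fx"],0,c["cx"]],[0,c["fy"],c["cy"]],[0,0,1]])
w=manip.calibration("wrist");M=cv2.Rodrigues(w["rvec"])[0]
def wp(P):
    q=M@P+w["tvec"];a=np.arctan2(np.hypot(q[0],q[1]),q[2]);u=q[:2]/np.hypot(q[0],q[1]);return np.array([w["cx"],w["cy"]])+w["fx"]*a*u
for dz in(0,.01,.02,.03,.04,.06):
    P=e+[0,0,dz];x=cv2.projectPoints(P[None],c["rvec"],c["tvec"],K,None)[0].ravel()
    print(dz,"scene crop",((x-[230,130])*3).round(),"wrist",wp(P).round())
print("cam pos",-M.T@w["tvec"])
for n,P in[("boss",(.573,.138,.058)),("send top",(.408,.122,.056))]: print(n,wp(np.array(P)).round())
cv2.imwrite("pics/wr1c.png",cv2.resize(cv2.imread("pics/wr1.png")[200:350,220:420],None,fx=4,fy=4,interpolation=cv2.INTER_CUBIC)[:600])
```

```text
0 scene crop [312. 311.] wrist [318. 234.]
0.01 scene crop [313. 303.] wrist [318. 240.]
0.02 scene crop [313. 294.] wrist [318. 247.]
0.03 scene crop [313. 286.] wrist [318. 255.]
0.04 scene crop [313. 277.] wrist [318. 264.]
0.06 scene crop [314. 259.] wrist [318. 285.]
cam pos [0.53837191 0.14578342 0.21589905]
boss [370.  67.]
send top [235. 310.]
```

View pics/wr1c.png

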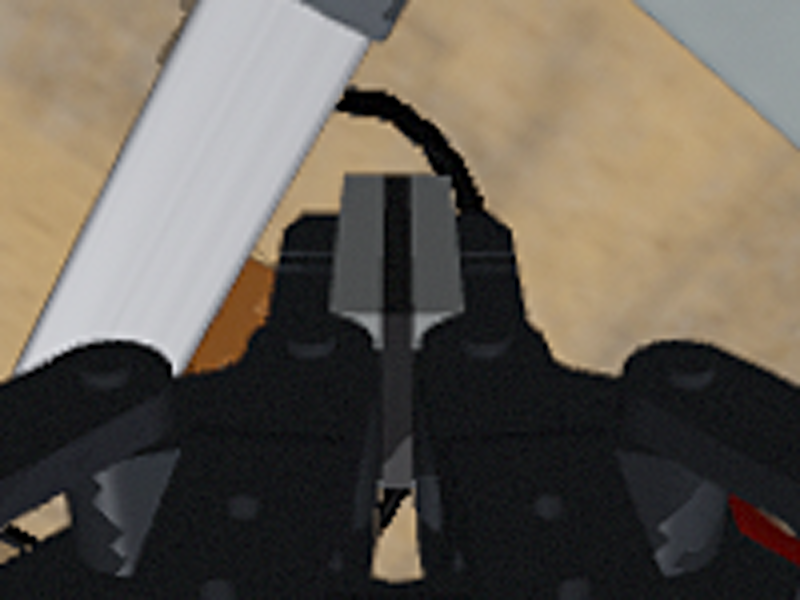

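The reported TCP is about 30 mm below the real fingertips: in the wrist crop the tips sit at row 244, and in the scene crop the tip is at (312,283) where the TCP projects to (312,311). The finger therefore passed above the strap without touching it. I'll go back and run about 30 mm lower, at a smaller radius to clear the lever.

>>> drive_tool(
  rows=[
    {"linear": [0, 0, -0.5], "twist": [0, 0, 0]},
    {"linear": [0.063, -0.5, 0], "twist": [0, 0, 0.955]},
    {"linear": [0.1, -0.5, 0], "twist": [0, 0, 0.955]},
    {"linear": [0.1, -0.4, 0], "twist": [0, 0, 0.955]},
    {"linear": [0, 0, 0], "twist": [0, 0, 0]},
  ],
)

```text
t: 4.68
eef_pos: [0.4584, 0.1732, 0.0623]
tool_rot: [-3.137, -0.173, -0.001]
wrist_force: [-0.2, 0.6, -0.6]
gripper_width: -0.001
grip_force: 0.0
```

```bash
cat > st.py <<'E'
from h import *
s=manip.get_state();j=jig(s["eef_pos"]);d=j-[0,.07]
M=R.from_rotvec(s["tool_rot"]).as_matrix();y=A.T@M[:2,1];r=np.hypot(*d)
a=1.38;u=np.array([-np.sin(a),-np.cos(a)]);p=np.array([np.cos(a),-np.sin(a)])
print(s["t"],s["eef_pos"],"jig",j,"tooly deg",np.degrees(np.arctan2(y[1],y[0])),"r,off@1.38",d@u,-d@p)
g=A@([0,.07]+.08*u-.045*p)+t-s["eef_pos"][:2]
print("to start, tool units",(M.T@np.r_[g,0.010-s["eef_pos"][2]])/.05, "twist z",-(np.degrees(-a)-np.degrees(np.arctan2(y[1],y[0])))/10)
E
python3 st.py
```

```text
4.675 [0.45835048 0.17321025 0.06230103] jig [-0.11739271  0.09422426] tooly deg -78.26684779796915 r,off@1.38 0.11066853863561277 0.0460471229008156
to start, tool units [0.61242033 0.02962882 1.04636742] twist z 0.08013279300844545
```

>>> drive_tool(
  rows=[
    {"linear": [0.61, 0, 0], "twist": [0, 0, 0]},
    {"linear": [0, 0, 0.5], "twist": [0, 0, 0]},
    {"linear": [0, 0, 0.5], "twist": [0, 0, 0]},
    {"linear": [0, 0.15, 0], "twist": [0, 0, 0]},
    {"linear": [0, 0.15, 0], "twist": [0, 0, 0]},
  ],
)

```text
t: 5.3
eef_pos: [0.4911, 0.1597, 0.0128]
tool_rot: [3.137, 0.169, 0.002]
wrist_force: [0.5, 0.0, 0.2]
gripper_width: 0.0
grip_force: 0.0
```

```bash
python3 st.py
python3 - <<'E'
from h import *
a=cv2.resize(manip.camera("scene")[150:290,250:400],None,fx=3,fy=3,interpolation=cv2.INTER_CUBIC)
b=cv2.resize(manip.camera("wrist")[0:330,180:420],None,fx=1.25,fy=1.25)
h=max(a.shape[0],b.shape[0]);o=np.zeros((h,a.shape[1]+b.shape[1],3),np.uint8);o[:a.shape[0],:a.shape[1]]=a;o[:b.shape[0],a.shape[1]:]=b
cv2.imwrite("pics/c2.png",o)
E
```

```text
5.3 [0.49113948 0.15967995 0.01277828] jig [-0.08347048  0.08385748] tooly deg -78.38971050216367 r,off@1.38 0.07932784385904947 0.029435428394635636
to start, tool units [-0.00981892 -0.31143828  0.05550141] twist z 0.06784652258899371
```

View pics/c2.png

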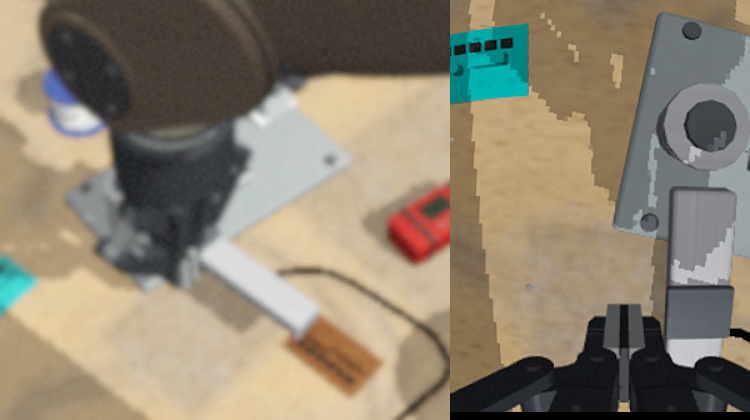

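The finger now sits beside the strap's flank at (665,340), about 3 mm away and at the right height. Next I push around the arc.

>>> drive_tool(
  rows=[
    {"linear": [0, 0.06, 0.1], "twist": [0, 0, 0]},
    {"linear": [-0.046, 0.16, 0], "twist": [0, 0, -0.573]},
    {"linear": [-0.046, 0.16, 0], "twist": [0, 0, -0.573]},
    {"linear": [-0.046, 0.16, 0], "twist": [0, 0, -0.573]},
    {"linear": [-0.046, 0.16, 0], "twist": [0, 0, -0.573]},
  ],
)

```text
t: 6.02
eef_pos: [0.49, 0.1244, 0.0072]
tool_rot: [-3.039, -0.794, -0.001]
wrist_force: [-0.6, 1.1, -0.2]
gripper_width: 0.001
grip_force: 0.4
```

```bash
python3 st.py
python3 - <<'E'
from h import *
a=cv2.resize(manip.camera("scene")[150:290,250:400],None,fx=3,fy=3,interpolation=cv2.INTER_CUBIC)
b=cv2.resize(manip.camera("wrist")[0:330,180:420],None,fx=1.25,fy=1.25)
h=max(a.shape[0],b.shape[0]);o=np.zeros((h,a.shape[1]+b.shape[1],3),np.uint8);o[:a.shape[0],:a.shape[1]]=a;o[:b.shape[0],a.shape[1]:]=b
cv2.imwrite("pics/c3.png",o)
E
```

```text
6.025 [0.48999133 0.12439146 0.00715659] jig [-0.08127415  0.0486187 ] tooly deg -55.29769121165958 r,off@1.38 0.08385407798356574 -0.005580410468888075
to start, tool units [ 0.47832139 -0.89473913 -0.05636725] twist z 2.377048451639402
```

View pics/c3.png

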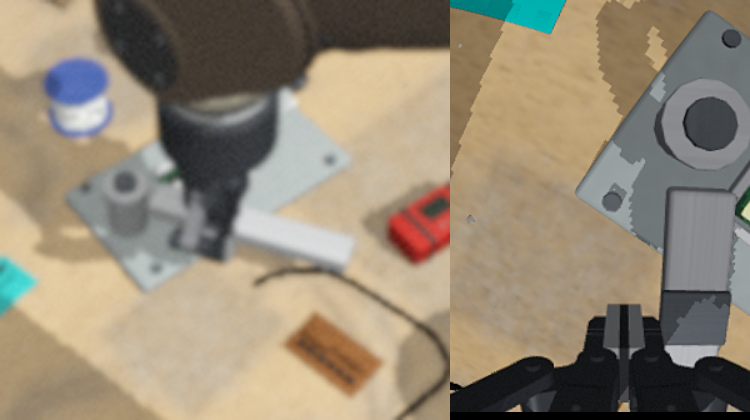

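The strap is following the finger (I've now used all 10 picture views). I'll continue and use force and geometry from here.

>>> drive_tool(
  rows=[
    {"linear": [-0.046, 0.16, 0], "twist": [0, 0, -0.573]},
    {"linear": [-0.046, 0.16, 0], "twist": [0, 0, -0.573]},
    {"linear": [-0.046, 0.16, 0], "twist": [0, 0, -0.573]},
    {"linear": [-0.046, 0.16, 0], "twist": [0, 0, -0.573]},
    {"linear": [-0.046, 0.16, 0], "twist": [0, 0, -0.573]},
  ],
)

```text
t: 6.75
eef_pos: [0.5066, 0.087, 0.0068]
tool_rot: [-2.75, -1.518, 0.002]
wrist_force: [-0.9, 0.3, 0.5]
gripper_width: -0.003
grip_force: 0.5
```

```bash
python3 st.py
```

```text
6.75 [0.50662594 0.08701528 0.00684945] jig [-0.0611773   0.01298437] tooly deg -26.753054190999208 r,off@1.38 0.07087963623187506 -0.04437928898641879
to start, tool units [ 1.30312637 -1.2372072  -0.0623356 ] twist z 5.23151215370544
```

>>> drive_tool(
  rows=[
    {"linear": [-0.046, 0.16, 0], "twist": [0, 0, -0.573]},
    {"linear": [-0.046, 0.16, 0], "twist": [0, 0, -0.573]},
    {"linear": [-0.046, 0.16, 0], "twist": [0, 0, -0.573]},
    {"linear": [-0.03, 0.12, 0], "twist": [0, 0, -0.573]},
    {"linear": [0, 0, 0], "twist": [0, 0, 0]},
  ],
)

```text
t: 7.38
eef_pos: [0.5311, 0.0671, 0.007]
tool_rot: [2.398, 2.03, 0.001]
wrist_force: [1.0, 0.0, -0.1]
gripper_width: -0.002
grip_force: 0.0
```

```bash
python3 st.py
```

```text
7.375 [0.53111566 0.06710411 0.00700469] jig [-0.03491329 -0.00452001] tooly deg -4.077724097489549 r,off@1.38 0.0484117722588429 -0.06654674707501494
to start, tool units [ 1.99121458 -1.18795492 -0.0601126 ] twist z 7.4990451630564054
```

>>> drive_tool(
  rows=[
    {"linear": [0, 0.04, 0], "twist": [0, 0, -0.1]},
    {"linear": [0, 0.04, 0], "twist": [0, 0, -0.1]},
    {"linear": [0, 0.03, 0], "twist": [0, 0, -0.1]},
    {"linear": [0, 0, 0], "twist": [0, 0, 0]},
  ],
)

```text
t: 7.88
eef_pos: [0.5364, 0.0663, 0.0069]
tool_rot: [2.341, 2.095, 0.0]
wrist_force: [0.4, 0.7, -0.5]
gripper_width: -0.004
grip_force: 0.1
```

>>> drive_tool(
  rows=[
    {"linear": [0, 0.03, 0], "twist": [0, 0, 0]},
    {"linear": [0, 0.03, 0], "twist": [0, 0, 0]},
    {"linear": [0, 0, 0], "twist": [0, 0, 0]},
  ],
)

```text
t: 8.25
eef_pos: [0.5395, 0.0659, 0.007]
tool_rot: [2.341, 2.094, 0.001]
wrist_force: [-1.0, 0.0, -0.0]
gripper_width: 0.005
grip_force: 0.1
```

>>> drive_tool(
  rows=[
    {"linear": [0, 0.03, 0], "twist": [0, 0, 0]},
    {"linear": [0, 0.03, 0], "twist": [0, 0, 0]},
    {"linear": [0, 0, 0], "twist": [0, 0, 0]},
  ],
)

```text
t: 8.62
eef_pos: [0.5405, 0.0657, 0.0068]
tool_rot: [-2.339, -2.093, 0.005]
wrist_force: [-5.3, -0.0, 5.5]
gripper_width: 0.003
grip_force: 2.9
```

>>> drive_tool(
  rows=[
    {"linear": [0, 0.03, 0], "twist": [0, 0, 0]},
    {"linear": [0, 0, 0], "twist": [0, 0, 0]},
  ],
)

```text
t: 8.88
eef_pos: [0.5405, 0.0657, 0.0066]
tool_rot: [-2.336, -2.091, 0.01]
wrist_force: [-9.8, -0.8, 7.8]
gripper_width: 0.001
grip_force: 4.8
```

The finger is blocked at an offset of 25.4 mm from the jig axis, which fits the stop. I'll back off, rise and check the strap from the top camera by code.

>>> drive_tool(
  rows=[
    {"linear": [0, -0.2, 0], "twist": [0, 0, 0]},
    {"linear": [0, -0.3, 0], "twist": [0, 0, 0]},
    {"linear": [0, 0, -1], "twist": [0, 0, 0]},
    {"linear": [0, 0, -1], "twist": [0, 0, 0]},
    {"linear": [0, 0, -0.8], "twist": [0, 0, 0]},
  ],
)

```text
t: 9.5
eef_pos: [0.5189, 0.0683, 0.1491]
tool_rot: [2.34, 2.094, 0.003]
wrist_force: [0.3, 0.0, 0.2]
gripper_width: -0.001
grip_force: 0.0
```

```bash
cat > chk.py <<'E'
# sample grey level across the strap (jig x) at its top height, at several jig y, in wrist camera
from h import *
w=manip.calibration("wrist");im=cv2.cvtColor(manip.camera("wrist"),cv2.COLOR_BGR2GRAY)
M=cv2.Rodrigues(w["rvec"])[0]
def wp(P):
    q=M@P+w["tvec"];h=np.hypot(q[0],q[1]);return np.array([w["cx"],w["cy"]])+w["fx"]*np.arctan2(h,q[2])*q[:2]/h
for y in (.045,.03,.015,0,-.015,-.03,-.045,-.06,-.075,-.09):
    v=[]
    for x in range(-24,26,3):
        g=wp(np.r_[A@[x/1000,y]+t,.056]).round().astype(int)
        v.append(int(im[g[1],g[0]]) if 0<=g[0]<640 and 0<=g[1]<400 else -1)
    print(int(y*1000),v)
E
python3 st.py; python3 chk.py
```

```text
9.5 [0.51891542 0.06830562 0.14909821] jig [-0.04717248 -0.00447839] tooly deg -0.9258610971260557 r,off@1.38 0.06044060520589472 -0.0641810442186484
to start, tool units [ 2.05586734 -0.83932885  2.78019589] twist z 7.814231463092755
45 [166, 165, 165, 166, 129, 191, 192, 197, 193, 189, 189, 191, 152, 119, 120, 120, 120]
30 [188, 71, 221, 215, 106, 190, 188, 190, 188, 186, 183, 185, 172, 145, 127, 122, 122]
15 [166, 77, 224, 217, 105, 188, 189, 186, 186, 185, 182, 186, 146, 122, 121, 121, 122]
0 [90, 66, 186, 210, 178, 97, 97, 97, 96, 97, 95, 96, 95, 84, 121, 121, 123]
-15 [172, 115, 138, 134, 115, 189, 188, 186, 184, 186, 184, 186, 126, 150, 114, 122, 122]
-30 [163, 162, 163, 162, 118, 187, 189, 186, 184, 188, 183, 187, 144, 121, 122, 121, 122]
-45 [165, 164, 163, 164, 133, 187, 189, 184, 183, 185, 184, 189, 149, 120, 121, 123, 121]
-60 [165, 163, 164, 167, 118, 190, 189, 186, 184, 185, 186, 187, 146, 94, 97, 97, 98]
-75 [42, 24, 162, 164, 129, 190, 190, 187, 182, 139, 139, 144, 158, 146, 105, 94, 96]
-90 [26, 23, 23, 149, 113, 54, 49, 78, 74, 73, 72, 63, 65, 39, 157, 217, 219]
```

The strap lies at jig x from -12 to +12 mm along its whole length, so it is fully closed. Next is the lever.

>>> drive_tool(
  rows=[
    {"linear": [-0.8, 0.31, 0], "twist": [0, 0, 0]},
    {"linear": [-0.8, 0.31, 0], "twist": [0, 0, 0]},
    {"linear": [-0.85, 0.32, 0], "twist": [0, 0, 0]},
    {"linear": [0, 0, 0], "twist": [0, 0, 0]},
  ],
)

```text
t: 10.05
eef_pos: [0.5522, -0.0612, 0.1468]
tool_rot: [2.345, 2.09, 0.001]
wrist_force: [0.2, 0.2, 0.2]
gripper_width: -0.002
grip_force: 0.0
```

```bash
python3 st.py
```

```text
10.05 [ 0.55221005 -0.06117243  0.1467543 ] jig [-0.0017748  -0.13022475] tooly deg -1.1513563633320691 r,off@1.38 0.0397133841970493 -0.19625480641162696
to start, tool units [ 4.5506695  -1.80061802  2.73141626] twist z 7.791681936472154
```

>>> drive_tool(
  rows=[
    {"linear": [0.05, 0.03, 0.4], "twist": [0, 0, 0]},
    {"linear": [0, 0, 0.4], "twist": [0, 0, 0]},
    {"linear": [0, 0, 0.2], "twist": [0, 0, 0]},
    {"linear": [0, 0, 0.2], "twist": [0, 0, 0]},
    {"linear": [0, 0, 0], "twist": [0, 0, 0]},
  ],
)

```text
t: 10.68
eef_pos: [0.5531, -0.0558, 0.0859]
tool_rot: [-2.339, -2.094, 0.001]
wrist_force: [-0.2, 0.0, -0.1]
gripper_width: 0.002
grip_force: 0.0
```

>>> drive_tool(
  rows=[
    {"linear": [0, 0, 0.2], "twist": [0, 0, 0]},
    {"linear": [0, 0, 0.2], "twist": [0, 0, 0]},
  ],
)

```text
t: 10.92
eef_pos: [0.5549, -0.0569, 0.0677]
tool_rot: [2.339, 2.093, 0.002]
wrist_force: [0.0, -0.8, 4.7]
gripper_width: 0.004
grip_force: 1.7
```

Contact made at about 5 N, so the lever is turning. I'll continue down.

>>> drive_tool(
  rows=[
    {"linear": [0, 0, 0.15], "twist": [0, 0, 0]},
    {"linear": [0, 0, 0.15], "twist": [0, 0, 0]},
    {"linear": [0, 0, 0], "twist": [0, 0, 0]},
  ],
)

```text
t: 11.3
eef_pos: [0.5534, -0.0563, 0.0511]
tool_rot: [-2.341, -2.093, 0.0]
wrist_force: [-0.7, -0.6, -0.0]
gripper_width: -0.001
grip_force: 0.2
```

>>> drive_tool(
  rows=[
    {"linear": [0, 0, 0.08], "twist": [0, 0, 0]},
    {"linear": [0, 0, 0.08], "twist": [0, 0, 0]},
    {"linear": [0, 0, 0], "twist": [0, 0, 0]},
  ],
)

```text
t: 11.68
eef_pos: [0.5536, -0.0563, 0.0435]
tool_rot: [-2.341, -2.094, -0.0]
wrist_force: [0.2, -1.7, 1.2]
gripper_width: 0.004
grip_force: 0.8
```

>>> drive_tool(
  rows=[
    {"linear": [0, 0, 0.06], "twist": [0, 0, 0]},
    {"linear": [0, 0, 0.06], "twist": [0, 0, 0]},
    {"linear": [0, 0, 0], "twist": [0, 0, 0]},
  ],
)

```text
t: 12.05
eef_pos: [0.5538, -0.0568, 0.0402]
tool_rot: [-2.34, -2.095, 0.002]
wrist_force: [-7.0, -1.0, 14.5]
gripper_width: 0.002
grip_force: 7.5
```

>>> drive_tool(
  rows=[
    {"linear": [0, 0, 0.04], "twist": [0, 0, 0]},
    {"linear": [0, 0, 0], "twist": [0, 0, 0]},
  ],
)

```text
t: 12.3
eef_pos: [0.554, -0.0568, 0.04]
tool_rot: [-2.34, -2.095, 0.003]
wrist_force: [-10.1, -1.2, 22.9]
gripper_width: -0.003
grip_force: 11.6
```

>>> drive_tool(
  rows=[
    {"linear": [0, 0, -0.4], "twist": [0, 0, 0]},
    {"linear": [0, 0, -1], "twist": [0, 0, 0]},
    {"linear": [0, 0, -1], "twist": [0, 0, 0]},
    {"linear": [0, -1, 0], "twist": [0, 0, 0]},
    {"linear": [0, 0, 0], "twist": [0, 0, 0]},
  ],
)

```text
t: 12.92
eef_pos: [0.5003, -0.0491, 0.1538]
tool_rot: [-2.338, -2.092, 0.002]
wrist_force: [-0.6, -0.6, -0.7]
gripper_width: 0.003
grip_force: 0.0
```

>>> drive_tool(
  rows=[
    {"linear": [0, -1, 0], "twist": [0, 0, 0]},
    {"linear": [-1, 0, 0], "twist": [0, 0, 0]},
    {"linear": [-1, 0, 0], "twist": [0, 0, 0]},
    {"linear": [-1, 0, 0], "twist": [0, 0, 0]},
    {"linear": [0, 0, 0], "twist": [0, 0, 0]},
  ],
)

```text
t: 13.55
eef_pos: [0.4377, -0.1968, 0.1552]
tool_rot: [-2.345, -2.088, -0.001]
wrist_force: [-0.9, 0.3, -0.5]
gripper_width: -0.002
grip_force: 0.0
```

```bash
cat > chk2.py <<'E'
from h import *
cams={}
for k in("top","wrist","scene"): cams[k]=(manip.calibration(k),cv2.cvtColor(manip.camera(k),cv2.COLOR_BGR2GRAY))
def px(k,P):
    c=cams[k][0];q=cv2.Rodrigues(c["rvec"])[0]@P+c["tvec"]
    if k!="wrist": return np.array([c["cx"]+c["fx"]*q[0]/q[2],c["cy"]+c["fy"]*q[1]/q[2]])
    h=np.hypot(q[0],q[1]);return np.array([c["cx"],c["cy"]])+c["fx"]*np.arctan2(h,q[2])*q[:2]/h
def g(k,P):
    p=px(k,P).round().astype(int);return int(cams[k][1][p[1],p[0]]) if 0<=p[0]<640 and 0<=p[1]<400 else -1
for k in cams:
    print(k)
    for L in(0,.08,.2,.4,.7): # points on top of the handle for hypothesised angle L
        v=[g(k,np.r_[A@[0,-.085-d*np.cos(L)+.0075*np.sin(L)]+t,.0685+d*np.sin(L)+.0075*np.cos(L)]) for d in np.arange(.03,.112,.005)]
        print(L,v)
    print("strap across y=-.03",[g(k,np.r_[A@[x/1000,-.03]+t,.056]) for x in range(-24,26,3)])
s=manip.get_state();print(s["t"],s["eef_pos"],s["wrist_force"])
E
python3 chk2.py
```

```text
top
0 [69, 69, 70, 45, 35, 34, 35, 36, 37, 32, 34, 52, 131, 133, 135, 132, 135]
0.08 [69, 69, 69, 45, 35, 34, 35, 33, 33, 32, 34, 86, 133, 134, 134, 132, 135]
0.2 [70, 70, 69, 57, 33, 35, 35, 35, 33, 32, 33, 50, 133, 134, 134, 133, 133]
0.4 [69, 67, 69, 66, 40, 34, 34, 33, 33, 32, 31, 31, 78, 135, 136, 135, 137]
0.7 [70, 68, 67, 67, 68, 86, 31, 31, 34, 36, 38, 45, 52, 58, 71, 126, 134]
strap across y=-.03 [124, 105, 97, 97, 132, 150, 154, 151, 150, 151, 151, 148, 105, 88, 87, 88, 89]
wrist
0 [99, 99, 98, 21, 45, 46, 43, 40, 41, 39, 40, 37, 174, 169, 168, 178, 175]
0.08 [99, 96, 95, 84, 46, 41, 38, 41, 38, 39, 38, 38, 146, 172, 177, 179, 174]
0.2 [95, 96, 95, 97, 21, 42, 40, 40, 39, 37, 29, 26, 40, 174, 177, 174, 175]
0.4 [73, 94, 117, 238, 222, 183, 179, 176, 167, 157, 159, 165, 174, 171, 173, 173, 175]
0.7 [70, 155, 161, 121, 97, 93, 188, 148, 123, 116, 162, 182, 128, 125, 124, 128, 120]
strap across y=-.03 [-1, -1, -1, -1, -1, -1, -1, -1, -1, -1, -1, -1, -1, -1, -1, -1, -1]
scene
0 [124, 131, 104, 61, 56, 55, 55, 52, 54, 60, 113, 143, 197, 204, 202, 203, 201]
0.08 [155, 147, 92, 71, 73, 62, 80, 68, 69, 89, 156, 192, 201, 202, 201, 201, 202]
0.2 [182, 163, 143, 112, 158, 172, 161, 159, 175, 194, 201, 201, 202, 203, 201, 202, 199]
0.4 [200, 196, 197, 195, 199, 199, 201, 200, 196, 196, 199, 201, 201, 202, 199, 198, 199]
0.7 [201, 199, 199, 199, 197, 199, 197, 159, 152, 175, 200, 198, 199, 200, 198, 198, 197]
strap across y=-.03 [188, 186, 184, 184, 203, 218, 217, 214, 212, 213, 209, 196, 188, 154, 146, 145, 149]
13.7 [ 0.43775401 -0.1935773   0.15505287] [0.00367192 0.56742759 0.42125656]
```

The lever fits level in all three views, it met a hard stop at 23 N, and the strap is still closed. I'm handing in.

```bash
python3 -c "
from rig import manip
print(manip.sign_off())"
```

```text
the job is handed in; nothing more can be done
None
```

The job is handed in, with no verdict returned: the strap was pushed to its stop first, then the cam lever down to its hard stop, and camera checks after each push fit closed and level; I made no final check of the board or bystanders, though no unexpected contact force showed in the readings.

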